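Close the tea-bag box and tuck its flap under the lip

ROBOT

A 6-joint arm with a two-finger parallel gripper is mounted at the origin on the work surface. World frame = base frame: x ahead of the robot, y to its left, z up, the work surface at z = 0. Lengths are in m, angles in rad, forces in N, time in s.
With the tool pointing down it reaches from about 0.3 to 0.775 m from the base axis. Payload 14.6 kg.
Tool frame: the origin (TCP) lies at the very end of the fingers, on their centre line; the grasp point (between the pads) lies 19 mm behind it; y points along the fingers, x is the direction in which the jaws open and shut, and the axes are right-handed (so a half turn about y gives the same grasp; the last joint's range is limited). The gripper opens to 94 mm and grips with 3 to 60 N. Pads are 16 mm wide; open, the fingers measure 119 mm over their backs; the gripper's body (75 mm by 177 mm) begins 78 mm behind the grasp point.
Start: joints at [1.249, 0.3, 1.521, -0, 1.321, -0.067], TCP at [0.139, 0.532, 0.205] pointing down, gripper open.
Joint ranges: [-3.03, 3.03], [-0.79, 2.21], [0.23, 2.52], [-1.04, 4.18], [0, 3.07], [-2.55, 2.55]. Speed limits (rad/s): [2.22, 2.22, 2.57, 3.14, 3.14, 3.14].

INTERFACE

Orientations are given as [roll, pitch, yaw] about the fixed x, y, z axes, in that order (R = Rz(yaw) Ry(pitch) Rx(roll)).
In Python, from station import get_obs, cams, hand_in gives the robot as it stands. The module is installed in compiled form; this text tells all that it offers.
- The arm moves only by the tool step_arm, never from a script. Its argument "plan" is a list of rows, each an object with "grip": the closure, from -1 (fully open) to 1 (shut), so that 0 is half open; "slide": the shift along the tool's x, y, z in m, a list of three; "spin": the turn about the tool's y in degrees. A call has 1 to 20 rows; each row shifts and turns the commanded pose from where the row before left it, along the tool's axes as they then stand; what a row does not reach is not made up. A row lasts 1/12 s, in which the tool goes at most 41.7 mm and 7.16 degrees, less where a joint would pass 70% of its speed; a pose out of reach is approached as far as the arm can. A call is refused whole if a number of a shift passes 0.0417 or a number of a turn 7.16, either way. A call with a gripper value outside its range is refused whole. The fingers move at their own pace and stop on an object; "force" is the grip in N (left out, the last holds). Time passes only in rows, so rows that do not move let the fingers close. It gives the time, the measured TCP pose, the force and the opening at its end, in the units of the state.
- get_obs(): the state, without advancing time (a new reading comes with each control period).
- cams.camera(name): name is "scene" or "side" or "wrist"; returns the picture (400x640x3 uint8, blue, green, red); there is no depth.
- cams.calibration(name): a dict with "K" (3x3 intrinsics, pixels), "k1" (the pictures are not rectified: a ray, as slopes to the right and down, at radius r is drawn at 1 + k1 r^2 times it, then the intrinsics apply), "T" (4x4, takes a point from camera to world coordinates). Camera axes: x right, y up, looking along -z (the intrinsics and any distortion apply to the point x, -y, -z); pixel columns grow to the right and rows downward; lengths in m; the calibration is good to about 2 mm. A picture is of the moment at which its call begins: read the wrist's pose just before it. calibration takes no time and is no camera call; for the wrist camera it gives the pose at the moment of the call.
- hand_in(): hands the job in, once; it reports no verdict.
The state is a dict: "time_s": time; "qpos": joint angles; "joint_vel": joint speeds; "tau": joint torques, N m; "ee_pos": TCP position; "eef_rot": TCP orientation; "force": force on the tool from outside, world axes, zero at the start; "moment": the same for the moment, N m; "grip_width": finger opening in m.
Only numpy, scipy, OpenCV 4.12 (cv2) and the standard library are available. Lean on these libraries where they do the work, as an engineer would, in place of code of your own. Each camera call takes 0.05 s, during which the arm holds its last target.

TASK

Close the open green tea-bag box on the shop counter: push the standing yellow flap over and down with the fingertips, and while holding it flat slide it by its red ridge towards the black lip, as far as it goes, so that its free edge is tucked beneath the lip and the box stays shut when you take the hand away. Only push and press with the fingers: do not pinch the flap or touch its inner side, do not pick anything up, and leave the jar, the tin and the carton beside the box standing where they are.

Things in the scene. Friction and masses are not known exactly. Their poses are not given: they have to be found in the camera images.
- tea_box: Open green box with paper sachets inside, fixed to the counter, 166 mm long (its x), 140 mm wide (its y), walls 66 mm high. Origin on the counter under the middle of the box (box from x = -80 to +86 mm). Its +x axis points level from the hinged rim to the rim with the lip; z is up. Only its place and yaw vary.
- hinge_line (a point): Middle of the flap's hinge axis, at x = -80 mm, z = 72 mm of the box; the axis runs along the box's y. Axes as the box's.
- lip_edge (a point): The black lip: a level strip as wide as the box, 4 mm thick, 30 mm deep, on the rim opposite to the hinge, overhanging the mouth towards it. Point: middle of its lower free edge, 136 mm from the hinge line, 83 mm above the counter, 5.5 mm above the top of the flap lying flat. Axes as the box's. The lip is solid: the flap's edge cannot pass through it, only go beneath it.
- flap_edge (a point): Middle of the free edge of the yellow flap, on its outer face (the upper one when closed). A stiff plate 130 mm wide, 3 mm thick; free edge 130 mm from the hinge line plus joint flap_tuck. x points from hinge to free edge, z out of the outer face, which lies 5.5 mm outside of the plane through the hinge axis (77.5 mm above the counter when flat).
- flap_inside (a point): Centre of the white paper lining on the flap's inner side (the lower one when closed), 56 x 110 mm; the fingers must not touch it. Axes as flap_edge. It lies 86 mm from the hinge line plus flap_tuck.
- ridge_foot (a point): Foot of the red ridge's sheer face, on the flap's outer face, mid-width: 90 mm from the hinge line plus flap_tuck. The ridge is 64 mm wide, 8 mm high; its sheer face looks to the hinge (a fingertip standing on the flap between hinge and ridge pushes it towards the lip); it slopes off to the free edge. Axes as flap_edge.
- flap_hinge (a joint): Angle of the flap, rad: 0 lies flat and closed (its stop), 1.57 stands upright; starts between 0.9 and 1.6. Sprung and stiff: let go when flat, it rises by itself to about 0.9 unless it is under the lip; pressing it flat takes about 0.4 N m (5 N at 80 mm from the hinge).
- flap_tuck (a joint): How far the flap is slid out in its own plane, away from the hinge, m: 0 drawn in, 0.020 fully out (stop); starts at 0 to 0.003, stays where left (friction 1.5 N). Flat at 0, its edge is 6 mm short of the lip; beyond 0.006 the edge is under the lip if the flap was flat by then, else it would land on top of the lip.
- spice_jar_mid (a point): Bystander: amber jar with a red lid, 60 mm across, 95 mm high, loose on the counter within 0.25 m of the box's middle. Point half-way up its axis.
- milk_tin_mid (a point): Bystander: tin with a blue label, 72 mm across, 100 mm high, loose, as near. Point half-way up its axis.
- soap_carton_mid (a point): Bystander: red carton with a paper band, 45 x 60 x 90 mm high, loose, as near. Point at its centre.

How it is judged:
On the way, in this order (a step that is already met when the one before it is completed fails the run):
1. the flap is folded down flat, its edge beneath the lip's height (value of joint flap_hinge below 0.07 rad), for 0.05 s.
2. the flap's edge is tucked beneath the lip (value of joint flap_hinge below 0.07 rad and value of joint flap_tuck above 0.012 m), for 0.2 s.
At the end, for the whole second after the job is handed in: The flap lies closed (hinge under 0.07 rad) and at rest, held by the lip alone, slid out by more than 12 mm so that its edge is at least 6 mm beneath the lip; jar, tin and carton stand upright (tilt under 0.2 rad) within 30 mm of where they were (all of step 2 and height (world z) of flap_edge below 0.0855 m and velocity of joint flap_hinge between -0.05 and 0.05 rad/s and distance of each of spice_jar_mid, milk_tin_mid, soap_carton_mid from where it was at the start of the episode below 0.03 m and angle between each of spice_jar_mid, milk_tin_mid, soap_carton_mid's own z axis and vertical below 0.2 rad); the robot touches nothing.
It fails at once if the spice jar is lifted, knocked over or pushed away (distance of spice_jar_mid from where it was at the start of the episode above 0.03 m or angle between spice_jar_mid's own z axis and vertical above 0.2 rad).
It fails at once if the milk tin is lifted, knocked over or pushed away (distance of milk_tin_mid from where it was at the start of the episode above 0.03 m or angle between milk_tin_mid's own z axis and vertical above 0.2 rad).
It fails at once if the soap carton is lifted, knocked over or pushed away (distance of soap_carton_mid from where it was at the start of the episode above 0.03 m or angle between soap_carton_mid's own z axis and vertical above 0.2 rad).
It fails at once if the flap is pinched or handled by its inner side (contact force between the fingers and flap_tuck_c3 above 0.5 N).
It also fails if it takes over 32 s, if anything falls off the work surface, if the arm or the gripper's body presses on something with over 40 N, if the wrist force passes 120 N, or if a joint passes its speed limit or range.

## Working session

There is one attempt and no reset: what is moved stays moved. The work goes in short steps, Python scripts to look and compute and a tool call to move; the robot and the scene stay as the last step left them, time stands still between calls to the robot, and variables do not carry over. Pictures are saved under pics/ and viewed, and the job is handed in when it is done.

Besides the shell and the picture viewer there is one more tool, called after "Request:" as a command line: name --argument value ..., lists and objects as JSON in quotes. step_arm: Moves the arm, as the interface text tells. Its arguments: {"type":"object","properties":{"plan":{"type":"array","items":{"type":"object","properties":{"grip":{"type":"number"},"slide":{"type":"array","items":{"type":"number"}},"spin":{"type":"number"}}}},"force":{"type":"number"}},"required":["plan"]}

```bash
mkdir -p pics
python3 - <<'E'
from station import get_obs,cams
import cv2,json
o=get_obs();print(o)
for n in("scene","side","wrist"):
    cv2.imwrite(f"pics/{n}0.png",cams.camera(n));c=cams.calibration(n);print(n,c)
E
```

```text
{'time_s': 0.0, 'qpos': array([ 1.24939786e+00,  3.00499397e-01,  1.52159983e+00,  1.02987118e-07,
        1.32068531e+00, -6.66186591e-02]), 'joint_vel': array([-0.00073764, -0.00170142,  0.00096959, -0.00048202, -0.00056876,
       -0.0010385 ]), 'tau': array([-5.91348726e-04, -5.31809950e+01, -3.52727580e+01,  7.08236382e-02,
        2.43831240e-02, -1.15288944e-04]), 'ee_pos': array([0.13854582, 0.53198761, 0.20486287]), 'eef_rot': array([-1.57071688e+00,  1.18923636e-03,  1.31601654e+00]), 'force': array([ 0.55481099,  0.57277828, -0.90571879]), 'moment': array([ 0.03974779,  0.02623404, -0.00512261]), 'grip_width': 0.09378627680160649}
scene {'K': array([[473.02810427,   0.        , 315.73045554],
       [  0.        , 473.02810427, 191.11825451],
       [  0.        ,   0.        ,   1.        ]]), 'k1': -0.09659848925539574, 'T': array([[ 0.77782215, -0.42214159,  0.46560624,  1.08922647],
       [ 0.62811364,  0.54758553, -0.55283211, -0.48611797],
       [-0.02158582,  0.72245869,  0.69107705,  0.79239572],
       [ 0.        ,  0.        ,  0.        ,  1.        ]])}
side
[... 184 characters left out ...]
71, 'T': array([[ 0.99692277,  0.0604323 , -0.04992921,  0.55894808],
       [-0.07747937,  0.66281781, -0.74476137, -0.68324148],
       [-0.01191367,  0.74633805,  0.66546043,  0.77812494],
       [ 0.        ,  0.        ,  0.        ,  1.        ]])}
wrist {'K': array([[341.39382045,   0.        , 313.7926091 ],
       [  0.        , 341.39382045, 205.47193911],
       [  0.        ,   0.        ,   1.        ]]), 'k1': -0.04088754529786825, 'T': array([[ 0.25082604, -0.93719834, -0.24237484,  0.06865117],
       [ 0.96803061,  0.24238574,  0.06454372,  0.55133168],
       [-0.00174207, -0.25081551,  0.96803334,  0.38485476],
       [ 0.        ,  0.        ,  0.        ,  1.        ]])}
```

View pics/scene0.png

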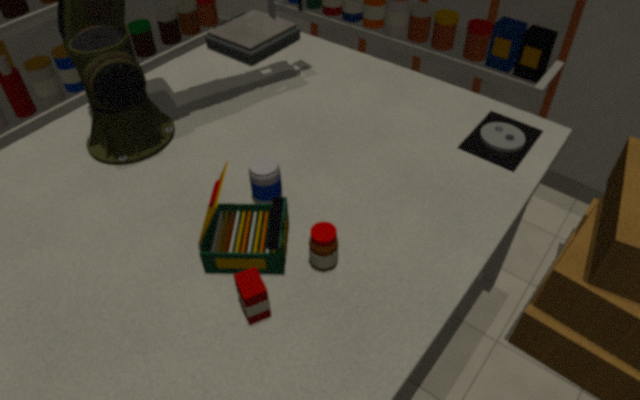

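View pics/side0.png

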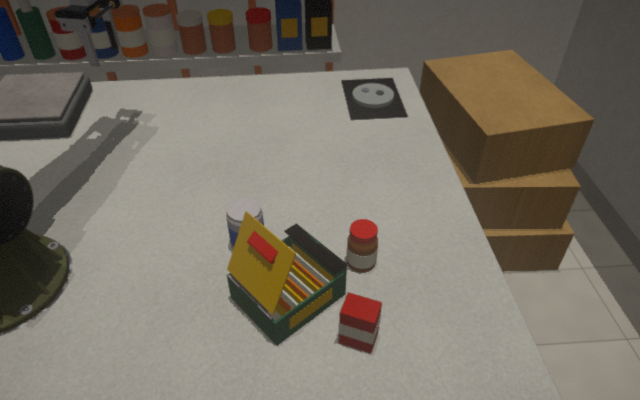

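View pics/wrist0.png

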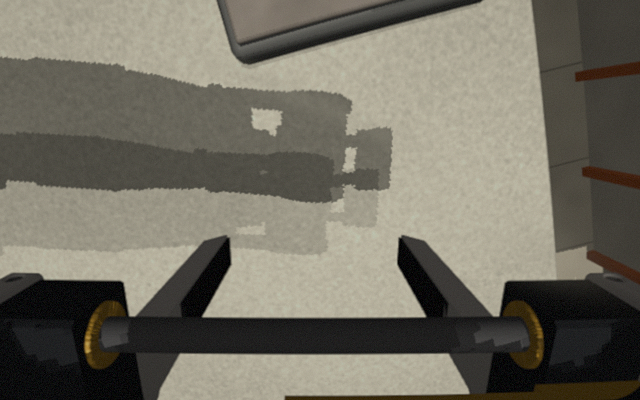

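The scene view shows the box at about (245,238), with its flap standing on the left and the lip on the right. The tin is behind it, the jar right of it and the carton in front. The side view shows the flap's outer face with the red ridge at (262,247) and the lip at (318,250). I'll zoom in next.

Run:
```python
import cv2
a=cv2.imread("pics/scene0.png")[150:330,170:350];b=cv2.imread("pics/side0.png")[190:355,215:390]
cv2.imwrite("pics/z1.png",cv2.resize(a,(600,600),interpolation=cv2.INTER_CUBIC));cv2.imwrite("pics/z2.png",cv2.resize(b,(636,600),interpolation=cv2.INTER_CUBIC))
```

```text
(no output)
```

View pics/z1.png

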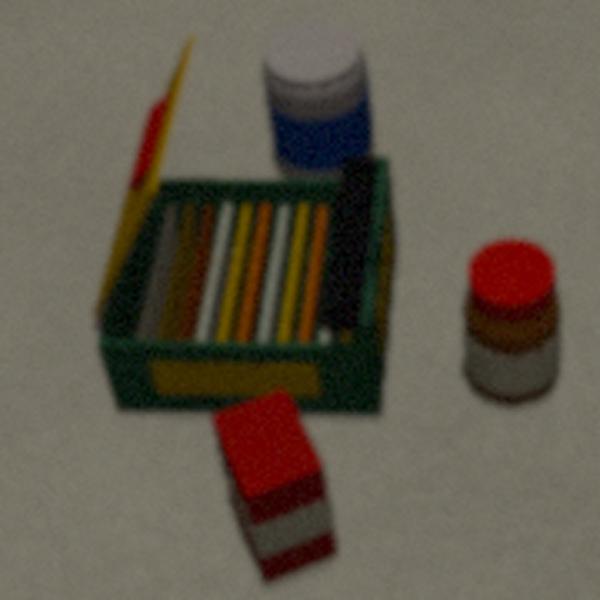

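View pics/z2.png

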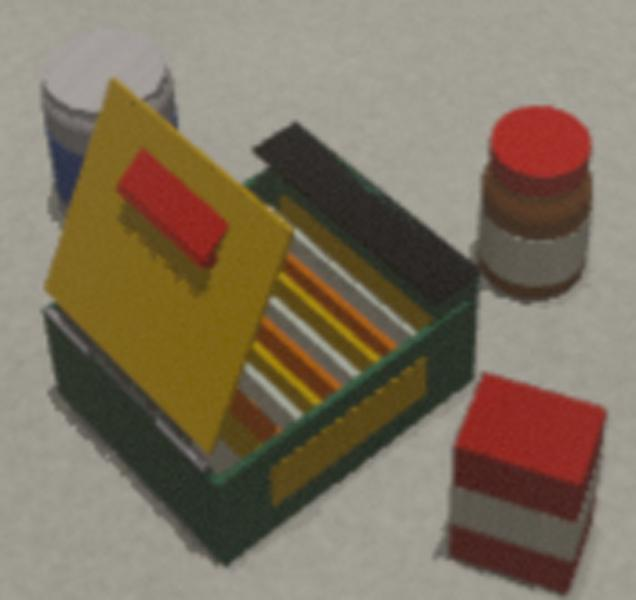

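```bash
cat > h.py <<'E'
import numpy as np,cv2,json
from station import cams
def ray(n,u,v,c=None):
    c=c or cams.calibration(n);K=c["K"];d=np.array([(u-K[0,2])/K[0,0],(v-K[1,2])/K[1,1]])
    s=d.copy()
    for _ in range(20): s=d/(1+c["k1"]*(s@s))
    T=c["T"];return T[:3,3],T[:3,:3]@np.array([s[0],-s[1],-1])
def onz(n,u,v,z):
    o,d=ray(n,u,v);return o+d*(z-o[2])/d[2]
def cross(n1,p1,n2,p2):
    o1,d1=ray(n1,*p1);o2,d2=ray(n2,*p2)
    A=np.stack([d1,-d2],1);t=np.linalg.lstsq(A,o2-o1,rcond=None)[0]
    a=o1+t[0]*d1;b=o2+t[1]*d2;return (a+b)/2,np.linalg.norm(a-b)
z1=lambda x,y:(170+x/3.3333-.35,150+y/3.3333-.35)
z2=lambda x,y:(215+x/3.634-.35,190+y/3.636-.35)
E
python3 - <<'E'
from h import *
P=[("s",118,410,0,-80,-70),("s",380,412,0,86,-70),("s",102,342,.066,-80,-70),("s",160,183,.066,-80,70),("s",388,158,.087,86,70),
("d",225,563,0,-80,-70),("d",58,393,0,-80,70),("d",473,385,0,86,-70),("d",220,480,.066,-80,-70),("d",478,270,.087,86,-70),("d",297,123,.087,86,70),("d",438,305,.085,56,-70),("d",252,150,.085,56,70)]
W=[];B=[]
for k,x,y,z,bx,by in P:
    p=onz("scene",*z1(x,y),z) if k=="s" else onz("side",*z2(x,y),z)
    W.append(p[:2]);B.append((bx/1e3,by/1e3))
W=np.array(W);B=np.array(B)
def fit(W,B):
    a=W.mean(0);b=B.mean(0);U,S,V=np.linalg.svd((B-b).T@(W-a));R=(V.T@np.diag([1,np.linalg.det(V.T@U.T)])@U.T);return R,a-R@b
R,t=fit(W,B);yaw=np.arctan2(R[1,0],R[0,0]);print("box",t,yaw,np.degrees(yaw))
print(((W-(B@R.T+t))@R*1e3).round(1))
np.savez("box.npz",R=R,t=t)
loc=lambda p:np.r_[(R.T@(p[:2]-t)),p[2]]
# flap: edge rear corner both views
for nm,a,b in(("edge y+",(192,37),(112,78)),):
    p,e=cross("scene",z1(*a),"side",z2(*b));print(nm,p,e,loc(p)*1e3)
print("jar",onz("scene",*z1(512,272),.095),onz("side",*z2(540,143),.095))
print("tin",onz("scene",*z1(314,55),.1),onz("side",*z2(108,68),.1))
print("carton",onz("scene",*z1(270,443),.09),onz("side",*z2(530,427),.09))
for nm,f in(("jar",onz("scene",*z1(512,272),.095)),("tin",onz("scene",*z1(314,55),.1)),("carton",onz("scene",*z1(270,443),.09))):print(nm,loc(f)*1e3)
E
```

```text
box [ 0.54998787 -0.08130105] 0.6378382009075005 36.545436924217256
[[ 0.5  1.2]
 [-1.3  4.9]
 [ 3.1  2.3]
 [12.8 -4.5]
 [-2.3  0.5]
 [ 0.4  0.9]
 [-2.7 -2.5]
 [-4.  -1.6]
 [ 2.1  0.6]
 [-2.3  0.5]
 [-3.  -1.4]
 [-0.9 -1.5]
 [-2.4  0.4]]
edge y+ [ 0.4890444  -0.04451587  0.19045056] 0.0005167909719240481 [-27.0569499   65.84206034 190.45055646]
jar [ 0.70253549 -0.00775861  0.095     ] [ 0.70052866 -0.01098304  0.095     ]
tin [0.47896508 0.05968334 0.1       ] [0.47607879 0.06151937 0.1       ]
carton [ 0.67282681 -0.18133308  0.09      ] [ 0.66952329 -0.18402345  0.09      ]
jar [166.34604417 -31.75312596  95.        ]
tin [ 26.89193705 155.55596568 100.        ]
carton [  39.12187378 -153.5099008    90.        ]
```

The box fit is good: residuals are about 2 mm apart from one occluded corner, and the flap edge is 129.6 mm from the hinge, at about 1.11 rad. I'll turn the tool by 129° so that tool z lies along box +x, raise it and close the fingers.

Request:
step_arm --plan '[{"grip": 1, "slide": [0, -0.005, 0], "spin": 7.16}, {"grip": 1, "slide": [0, -0.005, 0], "spin": 7.16}, {"grip": 1, "slide": [0, -0.005, 0], "spin": 7.16}, {"grip": 1, "slide": [0, -0.005, 0], "spin": 7.16}, {"grip": 1, "slide": [0, -0.005, 0], "spin": 7.16}, {"grip": 1, "slide": [0, -0.005, 0], "spin": 7.16}, {"grip": 1, "slide": [0, -0.005, 0], "spin": 7.16}, {"grip": 1, "slide": [0, -0.005, 0], "spin": 7.16}, {"grip": 1, "slide": [0, -0.005, 0], "spin": 7.16}, {"grip": 1, "slide": [0, 0, 0], "spin": 7.16}, {"grip": 1, "slide": [0, 0, 0], "spin": 7.16}, {"grip": 1, "slide": [0, 0, 0], "spin": 7.16}, {"grip": 1, "slide": [0, 0, 0], "spin": 7.16}, {"grip": 1, "slide": [0, 0, 0], "spin": 7.16}, {"grip": 1, "slide": [0, 0, 0], "spin": 7.16}, {"grip": 1, "slide": [0, 0, 0], "spin": 7.16}, {"grip": 1, "slide": [0, 0, 0], "spin": 7.16}, {"grip": 1, "slide": [0, 0, 0], "spin": 7.16}]' --force 10

```text
time_s: 1.65
ee_pos: [0.1386, 0.5321, 0.2502]
eef_rot: [-1.571, -0.0, -0.94]
force: [-0.1, 0.3, -0.8]
grip_width: 0.0002
```

```bash
cat >> h.py <<'E'
from station import get_obs
from scipy.spatial.transform import Rotation as Ro
def rel(boxpt):
    """tool-axes slide from the present TCP to a box point"""
    d=np.load("box.npz");o=get_obs();Rt=Ro.from_euler("xyz",o["eef_rot"]).as_matrix()
    p=np.r_[d["R"]@np.array(boxpt[:2])+d["t"],boxpt[2]]
    return Rt.T@(p-o["ee_pos"])
def where():
    d=np.load("box.npz");o=get_obs();R3=np.eye(3);R3[:2,:2]=d["R"]
    p=o["ee_pos"]-np.r_[d["t"],0]
    print("t",o["time_s"],"box mm",(R3.T@p*1e3).round(1),"F box",(R3.T@o["force"]).round(1),"yaw",o["eef_rot"].round(4),"w",o["grip_width"],"boxyaw",np.arctan2(d["R"][1,0],d["R"][0,0]).round(4), "q6",o["qpos"][[0,5]].round(2))
E
python3 - <<'E'
from h import *
d=np.load("box.npz")
np.savez("box.npz",R=d["R"],t=d["t"]+d["R"]@np.array([-.0011,.0004]))  # outlier corner dropped
where(); print("to box(-130,0,250)",rel((-.13,0,.25)))
E
```

```text
t 1.65 box mm [ 35.9 737.4 250.2] F box [ 0.1  0.3 -0.8] yaw [-1.5712e+00 -4.0000e-04 -9.3960e-01] w 0.0001945691773538863 boxyaw 0.6378 q6 [1.25 2.19]
to box(-130,0,250) [ 7.38446230e-01  5.34055290e-04 -1.60973387e-01]
```

Request:
step_arm --plan '[{"grip": 1, "slide": [0.02, 0, -0.008], "spin": 0}, {"grip": 1, "slide": [0.037, 0, -0.008], "spin": 0}, {"grip": 1, "slide": [0.037, 0, -0.008], "spin": 0}, {"grip": 1, "slide": [0.037, 0, -0.008], "spin": 0}, {"grip": 1, "slide": [0.037, 0, -0.008], "spin": 0}, {"grip": 1, "slide": [0.037, 0, -0.008], "spin": 0}, {"grip": 1, "slide": [0.037, 0, -0.008], "spin": 0}, {"grip": 1, "slide": [0.037, 0, -0.008], "spin": 0}, {"grip": 1, "slide": [0.037, 0, -0.008], "spin": 0}, {"grip": 1, "slide": [0.037, 0, -0.008], "spin": 0}, {"grip": 1, "slide": [0.037, 0, -0.008], "spin": 0}, {"grip": 1, "slide": [0.037, 0, -0.008], "spin": 0}, {"grip": 1, "slide": [0.037, 0, -0.008], "spin": 0}, {"grip": 1, "slide": [0.037, 0, -0.008], "spin": 0}, {"grip": 1, "slide": [0.037, 0, -0.008], "spin": 0}, {"grip": 1, "slide": [0.037, 0, -0.008], "spin": 0}, {"grip": 1, "slide": [0.037, 0, -0.008], "spin": 0}, {"grip": 1, "slide": [0.037, 0, -0.008], "spin": 0}, {"grip": 1, "slide": [0.037, 0, -0.008], "spin": 0}, {"grip": 1, "slide": [0.037, 0, -0.008], "spin": 0}]'

```text
time_s: 3.32
ee_pos: [0.4406, -0.1461, 0.2503]
eef_rot: [-1.571, 0.0, -0.934]
force: [1.6, 0.7, 1.5]
grip_width: 0.0004
```

Run:
```python
from h import *
where()
cv2.imwrite("pics/sc1.png",cams.camera("scene"));cv2.imwrite("pics/si1.png",cams.camera("side"))
a=cv2.imread("pics/si1.png")[100:355,150:390];cv2.imwrite("pics/si1z.png",cv2.resize(a,None,fx=2.3,fy=2.3))
# corner path for leading lower finger edge (TCP = corner - 8mm in x)
for th in np.r_[1.13,np.arange(1.05,-.01,-.15)]:
    r=72+8*th/1.11
    print(round(th,2),"TCP box",np.round([-80+r*np.cos(th)-5.5*np.sin(th)-8,0,72+r*np.sin(th)+5.5*np.cos(th)],1))
print(rel((-.063,0,.146)))
```

```text
t 3.3167 box mm [-125.4   12.7  250.3] F box [ 1.7 -0.4  1.5] yaw [-1.5709e+00  1.0000e-04 -9.3390e-01] w 0.00037182442982355076 boxyaw 0.6378 q6 [-0.4   0.53]
1.13 TCP box [-58.8   0.  146.8]
1.05 TCP box [-53.2   0.  143.8]
0.9 TCP box [-43.5   0.  136.9]
0.75 TCP box [-35.1   0.  128.8]
0.6 TCP box [-28.1   0.  119.6]
0.45 TCP box [-22.6   0.  109.7]
0.3 TCP box [-18.8   0.   99.2]
0.15 TCP box [-16.6   0.   88.4]
-0.0 TCP box [-16.    0.   77.5]
[0.01103342 0.10340372 0.0629988 ]
```

View pics/si1z.png

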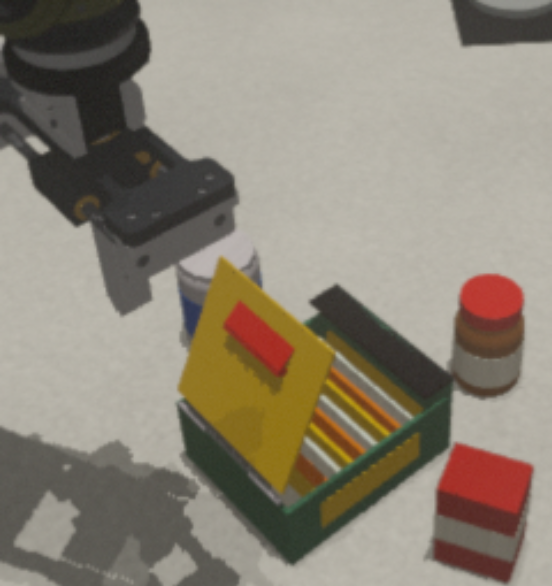

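Request:
step_arm --plan '[{"grip": 1, "slide": [0.005, 0.025, 0.01], "spin": 0}, {"grip": 1, "slide": [0.006, 0.03, 0.01], "spin": 0}, {"grip": 1, "slide": [0, 0.03, 0.01], "spin": 0}, {"grip": 1, "slide": [0, 0.018, 0], "spin": 0}, {"grip": 1, "slide": [0, 0, 0.01], "spin": 0}, {"grip": 1, "slide": [0, 0, 0.01], "spin": 0}, {"grip": 1, "slide": [0, 0, 0.006], "spin": 0}, {"grip": 1, "slide": [0, 0, 0], "spin": 0}, {"grip": 1, "slide": [0, 0, 0], "spin": 0}]'

```text
time_s: 4.17
ee_pos: [0.4925, -0.1193, 0.1486]
eef_rot: [-1.57, -0.002, -0.933]
force: [-0.6, -0.1, -0.1]
grip_width: -0.0
```

Run:
```python
from h import *
where()
cv2.imwrite("pics/sc2.png",cams.camera("scene"));cv2.imwrite("pics/si2.png",cams.camera("side"))
a=cv2.imread("pics/si2.png")[130:350,180:390];b=cv2.imread("pics/sc2.png")[110:330,150:350]
cv2.imwrite("pics/z2.png",np.hstack([cv2.resize(a,(400,420)),cv2.resize(b,(382,420))]))
print(rel((-.059,0,.1465)))
```

```text
t 4.1667 box mm [-67.7   3.3 148.6] F box [-0.5  0.2 -0.1] yaw [-1.5698e+00 -1.5000e-03 -9.3250e-01] w -4.253156209855916e-05 boxyaw 0.6378 q6 [-0.31  0.62]
[0.00336274 0.00169094 0.00931742]
```

View pics/z2.png

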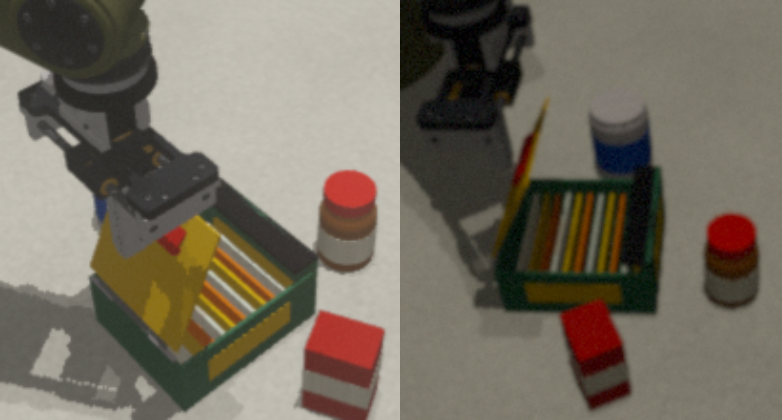

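Request:
step_arm --plan '[{"grip": 1, "slide": [0.002, 0.001, 0.005], "spin": 0}, {"grip": 1, "slide": [0.001, 0.001, 0.004], "spin": 0}, {"grip": 1, "slide": [0, 0.0015, 0.003], "spin": 0}, {"grip": 1, "slide": [0, 0.0015, 0.003], "spin": 0}, {"grip": 1, "slide": [0, 0.0035, 0.005], "spin": 0}, {"grip": 1, "slide": [0, 0.0035, 0.0045], "spin": 0}, {"grip": 1, "slide": [0, 0, 0], "spin": 0}]'

```text
time_s: 4.85
ee_pos: [0.5137, -0.1068, 0.1347]
eef_rot: [-1.571, 0.001, -0.933]
force: [-0.5, -0.8, 0.8]
grip_width: 0.0007
```

Run:
```python
from h import *
where()
cv2.imwrite("pics/sc3.png",cams.camera("scene"));cv2.imwrite("pics/si3.png",cams.camera("side"))
a=cv2.imread("pics/si3.png")[130:350,180:390];b=cv2.imread("pics/sc3.png")[110:330,150:350]
cv2.imwrite("pics/z3.png",np.hstack([cv2.resize(a,(400,420)),cv2.resize(b,(382,420))]))
```

```text
t 4.85 box mm [-43.2   0.7 134.7] F box [-0.9 -0.3  0.8] yaw [-1.5711e+00  5.0000e-04 -9.3290e-01] w 0.0006860257015277016 boxyaw 0.6378 q6 [-0.27  0.66]
```

View pics/z3.png

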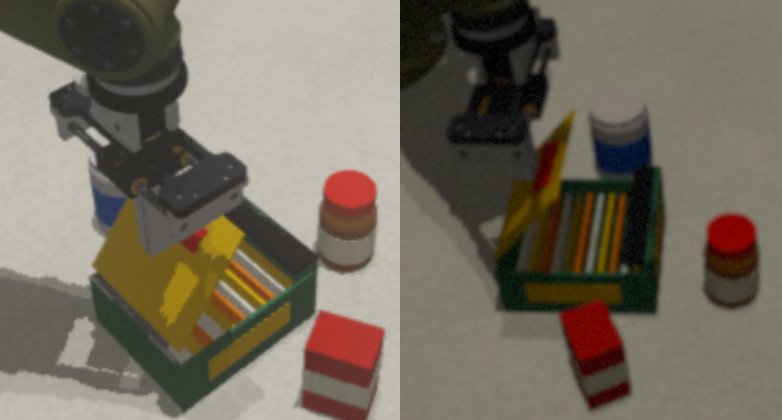

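Request:
step_arm --plan '[{"grip": 1, "slide": [0, 0.003, 0.004], "spin": 0}, {"grip": 1, "slide": [0, 0.003, 0.004], "spin": 0}, {"grip": 1, "slide": [0, 0.0045, 0.0035], "spin": 0}, {"grip": 1, "slide": [0, 0.0045, 0.0035], "spin": 0}, {"grip": 1, "slide": [0, 0.005, 0.003], "spin": 0}, {"grip": 1, "slide": [0, 0.005, 0.0025], "spin": 0}, {"grip": 1, "slide": [0, 0.005, 0.002], "spin": 0}, {"grip": 1, "slide": [0, 0.0055, 0.002], "spin": 0}, {"grip": 1, "slide": [0, 0, 0], "spin": 0}]'

```text
time_s: 5.7
ee_pos: [0.5332, -0.0924, 0.099]
eef_rot: [-1.571, 0.0, -0.933]
force: [1.1, 0.1, 1.6]
grip_width: 0.0005
```

Run:
```python
from h import *
where()
cv2.imwrite("pics/sc4.png",cams.camera("scene"));cv2.imwrite("pics/si4.png",cams.camera("side"))
a=cv2.imread("pics/si4.png")[130:350,180:390];b=cv2.imread("pics/sc4.png")[110:330,150:350]
cv2.imwrite("pics/z4.png",np.hstack([cv2.resize(a,(400,420)),cv2.resize(b,(382,420))]))
```

```text
t 5.7 box mm [-19.    0.7  99. ] F box [ 1.  -0.6  1.6] yaw [-1.5709e+00  4.0000e-04 -9.3310e-01] w 0.00048238860321234774 boxyaw 0.6378 q6 [-0.24  0.69]
```

View pics/z4.png

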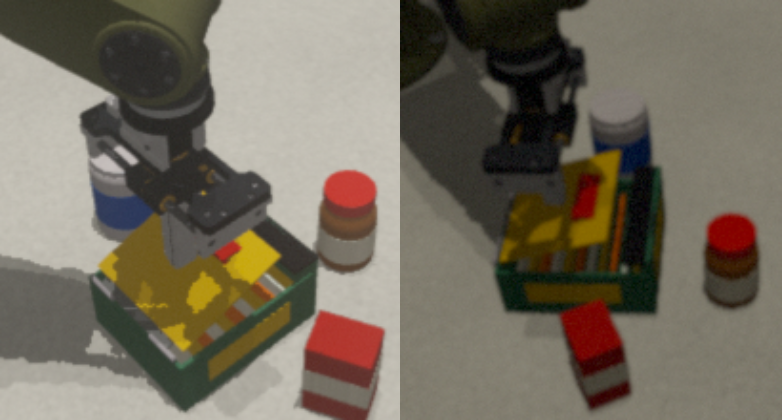

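Request:
step_arm --plan '[{"grip": 1, "slide": [0, 0.0055, 0.001], "spin": 0}, {"grip": 1, "slide": [0, 0.0055, 0.001], "spin": 0}, {"grip": 1, "slide": [0, 0.0055, 0.0005], "spin": 0}, {"grip": 1, "slide": [0, 0.005, 0], "spin": 0}, {"grip": 1, "slide": [0, 0.001, 0], "spin": 0}, {"grip": 1, "slide": [0, 0, 0], "spin": 0}, {"grip": 1, "slide": [0, 0, 0], "spin": 0}]'

```text
time_s: 6.38
ee_pos: [0.5354, -0.0913, 0.0777]
eef_rot: [-1.57, -0.001, -0.933]
force: [3.3, 2.1, 3.5]
grip_width: 0.0006
```

Run:
```python
from h import *
where()
cv2.imwrite("pics/sc5.png",cams.camera("scene"));cv2.imwrite("pics/si5.png",cams.camera("side"))
a=cv2.imread("pics/si5.png")[180:320,210:350];b=cv2.imread("pics/sc5.png")[160:300,180:320]
cv2.imwrite("pics/z5.png",np.hstack([cv2.resize(a,(400,400),interpolation=2),cv2.resize(b,(400,400),interpolation=2)]))
```

```text
t 6.3833 box mm [-16.6   0.3  77.7] F box [ 3.9 -0.3  3.5] yaw [-1.570e+00 -6.000e-04 -9.334e-01] w 0.0005635585677134818 boxyaw 0.6378 q6 [-0.24  0.7 ]
```

View pics/z5.png

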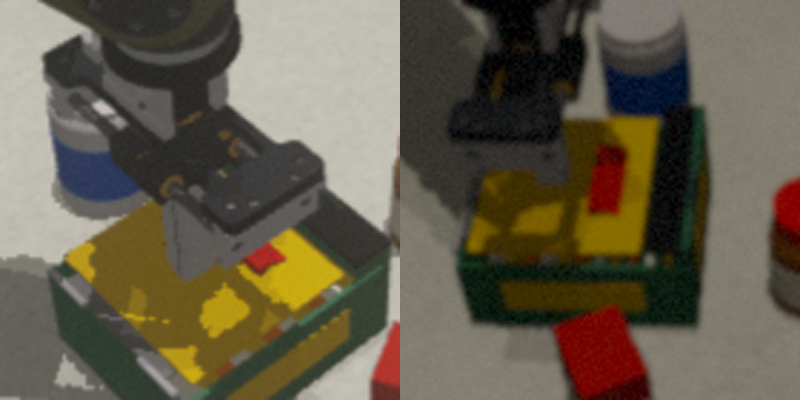

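The flap is almost flat, with its edge just short of the lip. I'll press 3 mm further and check the force.

Request:
step_arm --plan '[{"grip": 1, "slide": [0, 0.0015, 0], "spin": 0}, {"grip": 1, "slide": [0, 0.0015, 0], "spin": 0}, {"grip": 1, "slide": [0, 0, 0], "spin": 0}, {"grip": 1, "slide": [0, 0, 0], "spin": 0}]'

```text
time_s: 6.82
ee_pos: [0.5356, -0.0915, 0.0757]
eef_rot: [-1.57, -0.002, -0.933]
force: [-1.1, 0.8, 14.6]
grip_width: 0.0006
```

Run:
```python
from h import *
where()
```

```text
t 6.8167 box mm [-16.5  -0.1  75.7] F box [-0.4  1.3 14.6] yaw [-1.5696 -0.0016 -0.9334] w 0.00064722352898409 boxyaw 0.6378 q6 [-0.24  0.7 ]
```

Request:
step_arm --plan '[{"grip": 1, "slide": [0, 0, 0.003], "spin": 0}, {"grip": 1, "slide": [0, 0, 0.003], "spin": 0}, {"grip": 1, "slide": [0, 0, 0.003], "spin": 0}, {"grip": 1, "slide": [0, 0, 0.003], "spin": 0}, {"grip": 1, "slide": [0, 0, 0.003], "spin": 0}, {"grip": 1, "slide": [0, 0, 0.003], "spin": 0}, {"grip": 1, "slide": [0, 0, 0.003], "spin": 0}, {"grip": 1, "slide": [0, 0, 0.003], "spin": 0}, {"grip": 1, "slide": [0, 0, 0.003], "spin": 0}, {"grip": 1, "slide": [0, 0, 0.003], "spin": 0}, {"grip": 1, "slide": [0, 0, 0], "spin": 0}, {"grip": 1, "slide": [0, 0, 0], "spin": 0}]'

```text
time_s: 7.82
ee_pos: [0.5587, -0.0743, 0.075]
eef_rot: [-1.573, -0.0, -0.933]
force: [-5.6, -3.9, 12.5]
grip_width: 0.0002
```

Run:
```python
from h import *
where()
cv2.imwrite("pics/sc6.png",cams.camera("scene"));cv2.imwrite("pics/si6.png",cams.camera("side"))
a=cv2.imread("pics/si6.png")[180:320,210:350];b=cv2.imread("pics/sc6.png")[160:300,180:320]
cv2.imwrite("pics/z6.png",np.hstack([cv2.resize(a,(400,400),interpolation=2),cv2.resize(b,(400,400),interpolation=2)]))
```

```text
t 7.8167 box mm [12.2  0.  75. ] F box [-6.8  0.2 12.5] yaw [-1.5725e+00 -5.0000e-04 -9.3350e-01] w 0.0001510120960179396 boxyaw 0.6378 q6 [-0.2   0.74]
```

View pics/z6.png

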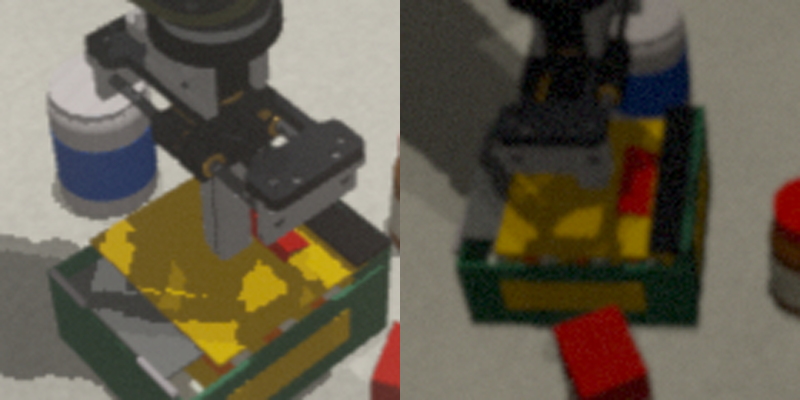

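Request:
step_arm --plan '[{"grip": 1, "slide": [0, 0, 0.002], "spin": 0}, {"grip": 1, "slide": [0, 0, 0.002], "spin": 0}, {"grip": 1, "slide": [0, 0, 0.002], "spin": 0}, {"grip": 1, "slide": [0, 0, 0.002], "spin": 0}, {"grip": 1, "slide": [0, 0, 0], "spin": 0}, {"grip": 1, "slide": [0, 0, 0], "spin": 0}]'

```text
time_s: 8.42
ee_pos: [0.565, -0.0696, 0.0748]
eef_rot: [-1.573, -0.0, -0.934]
force: [-5.0, -4.1, 10.6]
grip_width: 0.0004
```

Run:
```python
from h import *
where()
```

```text
t 8.4167 box mm [20.2  0.1 74.8] F box [-6.4 -0.4 10.6] yaw [-1.5727e+00 -3.0000e-04 -9.3350e-01] w 0.00040406464124491317 boxyaw 0.6378 q6 [-0.19  0.75]
```

Request:
step_arm --plan '[{"grip": 1, "slide": [0, 0, 0.002], "spin": 0}, {"grip": 1, "slide": [0, 0, 0.002], "spin": 0}, {"grip": 1, "slide": [0, 0, 0.001], "spin": 0}, {"grip": 1, "slide": [0, 0, 0], "spin": 0}, {"grip": 1, "slide": [0, 0, 0], "spin": 0}]'

```text
time_s: 8.83
ee_pos: [0.5667, -0.0682, 0.0739]
eef_rot: [-1.579, 0.002, -0.934]
force: [-19.9, -16.8, 11.8]
grip_width: 0.0006
```

Run:
```python
from h import *
where()
cv2.imwrite("pics/sc7.png",cams.camera("scene"));cv2.imwrite("pics/si7.png",cams.camera("side"))
a=cv2.imread("pics/si7.png")[180:320,210:350];b=cv2.imread("pics/sc7.png")[160:300,180:320]
cv2.imwrite("pics/z7.png",np.hstack([cv2.resize(a,(400,400),interpolation=2),cv2.resize(b,(400,400),interpolation=2)]))
```

```text
t 8.8333 box mm [22.3  0.2 73.9] F box [-26.   -1.6  11.8] yaw [-1.5789  0.0018 -0.9338] w 0.0005756834876297903 boxyaw 0.6378 q6 [-0.18  0.75]
```

View pics/z7.png

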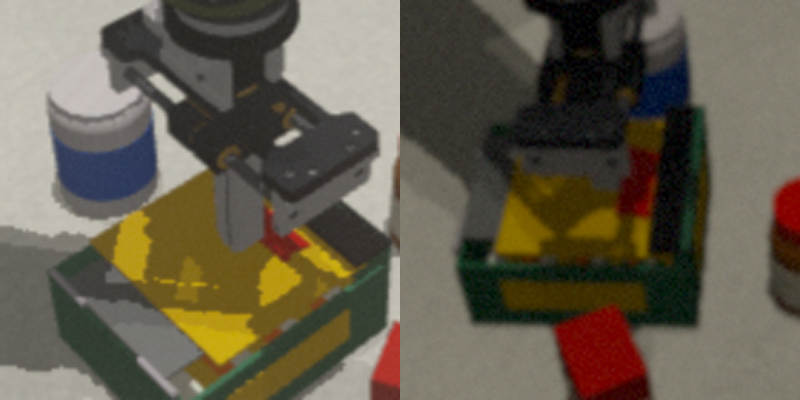

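The finger met the ridge and hit the end stop at 26 N, with the TCP at box x of 22.3 mm against a predicted 22. I'll relax the push by 2 mm and lift straight up.

Request:
step_arm --plan '[{"grip": 1, "slide": [0, 0, -0.002], "spin": 0}, {"grip": 1, "slide": [0, -0.002, 0], "spin": 0}, {"grip": 1, "slide": [0, -0.003, 0], "spin": 0}, {"grip": 1, "slide": [0, -0.004, -0.0005], "spin": 0}, {"grip": 1, "slide": [0, -0.006, -0.0005], "spin": 0}, {"grip": 1, "slide": [0, -0.01, 0], "spin": 0}, {"grip": 1, "slide": [0, -0.02, 0], "spin": 0}, {"grip": 1, "slide": [0, -0.03, 0], "spin": 0}, {"grip": 1, "slide": [0, -0.03, 0], "spin": 0}, {"grip": 1, "slide": [0, -0.03, -0.02], "spin": 0}, {"grip": 1, "slide": [0, -0.02, -0.035], "spin": 0}, {"grip": 1, "slide": [0, 0, -0.035], "spin": 0}, {"grip": 1, "slide": [0, 0, -0.035], "spin": 0}, {"grip": 1, "slide": [0, 0, -0.035], "spin": 0}, {"grip": 1, "slide": [0, 0, 0], "spin": 0}, {"grip": 1, "slide": [0, 0, 0], "spin": 0}]'

```text
time_s: 10.27
ee_pos: [0.4379, -0.1634, 0.2301]
eef_rot: [-1.57, -0.001, -0.936]
force: [-0.2, 0.4, 1.1]
grip_width: 0.0004
```

Run:
```python
from h import *
where()
cv2.imwrite("pics/sc8.png",cams.camera("scene"));cv2.imwrite("pics/si8.png",cams.camera("side"))
a=cv2.imread("pics/si8.png")[190:355,215:390];b=cv2.imread("pics/sc8.png")[150:330,170:350]
cv2.imwrite("pics/z8.png",np.hstack([cv2.resize(a,(400,400),interpolation=2),cv2.resize(b,(400,400),interpolation=2)]))
```

```text
t 10.2667 box mm [-137.8    0.4  230.1] F box [0.1 0.5 1.1] yaw [-1.5704e+00 -8.0000e-04 -9.3570e-01] w 0.00036915182228104216 boxyaw 0.6378 q6 [-0.44  0.5 ]
```

View pics/z8.png

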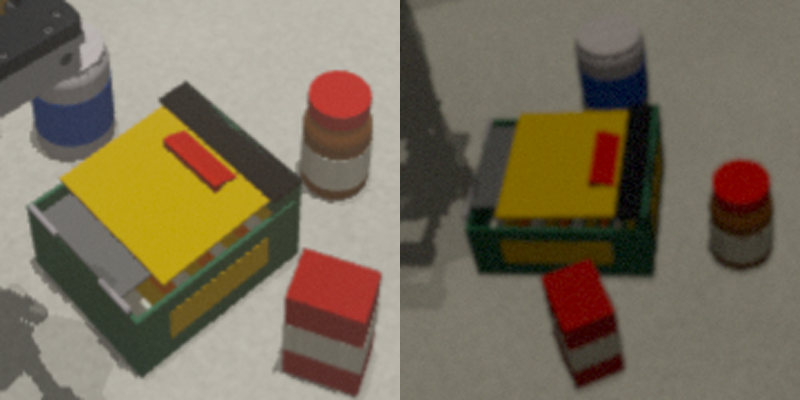

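Run:
```python
from h import *
d=np.load("box.npz")
for s in((165,138),(212,188)):
    for z in(.081,.0885):
        p=onz("side",215+s[0]/2.286,190+s[1]/2.424,z);print(z,(d["R"].T@(p[:2]-d["t"])*1e3).round(1))
i0,i1=[cv2.imread(f"pics/scene0.png").astype(int),cv2.imread("pics/sc8.png").astype(int)]
for n,(x,y) in dict(jar=(323,232),carton=(252,285),tin=(265,178)).items():
    a=i0[y-14:y+15,x-12:x+13];b=i1[y-14:y+15,x-12:x+13];print(n,"mean diff",abs(a-b).mean().round(1))
from station import hand_in
print(hand_in())
```

```text
0.081 [35.3 36.5]
0.0885 [31.2 30.9]
0.081 [ 31.3 -26.9]
0.0885 [ 27.2 -31.9]
jar mean diff 3.1
carton mean diff 3.7
tin mean diff 3.2
the job is handed in; nothing more can be done
None
```

The box is shut: the yellow flap lies flat, its free edge is tucked under the black lip, and it stayed closed after I took the hand away. The job is handed in at about 10.4 s of the 32 s allowed.

I pushed the flap over from its outer face with the closed fingertips and pressed it flat, with up to about 15 N. Then I slid it towards the lip until the finger met the ridge and the flap hit its end stop at about 26 N. I eased off the push, lifted straight up and moved the hand clear.

- **Flap position:** the finger stopped at x = 22.3 mm on the box, where 22 mm was predicted for full travel. After release, the ridge measured 27–31 mm from the box origin at its top edge. Full travel would put it at 30 mm, so the flap is out by about 19–20 mm.
- **Flap held by the lip:** the last pictures show the edge under the lip, with the hand about 150 mm above the box and off to the hinge side. The tool force then read about 1 N, close to its zero offset.
- **Jar, tin and carton:** they look unmoved and upright. The picture differences around them are only at the level of image noise.
- **Disagreements:** one box corner was partly hidden and 13 mm off in the first fit, so I corrected for it. The tool height read about 2–3.5 mm lower than nominal while pressing, which I put down to calibration error and flex. I had no direct reading of the joint angles.

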